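# Ready the boot-drying stand for tall boots

### The arm

A 6-joint arm with a two-finger parallel gripper is mounted at the origin on the work surface. World frame = base frame: x ahead of the robot, y to its left, z up, the work surface at z = 0. Lengths are in mm, angles in rad, forces in N, time in s.
With the tool pointing down it reaches from about 350 to 775 mm from the base axis. Payload 7.3 kg.
Tool frame: the origin (TCP) lies at the very end of the fingers, on their centre line; the grasp point (between the pads) lies 19 mm behind it; z points along the fingers, y is the line along which they close (so a half turn about z gives the same grasp; the last joint's range is limited). The gripper opens to 92 mm and grips with 3 to 60 N. Pads are 19 mm wide; open, the fingers measure 130 mm over their backs; the gripper's body (75 mm by 190 mm) begins 47 mm behind the grasp point.
Start: joints at [-1.356, 0.342, 1.524, -0, 1.275, -0.146], TCP at [185.36, -491.209, 226.741] pointing down, gripper open.
Joint ranges: [-2.53, 2.53], [-0.77, 2.02], [0.04, 2.7], [-1, 4.14], [0.28, 2.66], [-3.11, 3.11]. Speed limits (rad/s): [2.57, 2.57, 3.14, 3.14, 3.14, 3.14].

### API

Orientations are given as [roll, pitch, yaw] about the fixed x, y, z axes, in that order (R = Rz(yaw) Ry(pitch) Rx(roll)).
In Python, from plant import bot gives the robot as it stands.
- The arm moves only by the tool apply_moves, never from a script. Its argument "motion" is text: rows parted by semicolons, each of 4 numbers parted by spaces: the shift along the tool's x, y, z in m, then the turn about the tool's z in degrees. A call has 1 to 8 rows; each row shifts and turns the commanded pose from where the row before left it, along the tool's axes as they then stand; what a row does not reach is not made up. A row lasts 1/8 s, in which the tool goes at most 62.5 mm and 10.7 degrees, less where a joint would pass 70% of its speed; a pose out of reach is approached as far as the arm can. A call with a gripper value outside its range is refused whole. "fingers" is the opening, from -1 (shut) to 1 (fully open), set as the call begins (left out, the last holds). The fingers move at their own pace and stop on an object; the grip force is fixed at half the most. Time passes only in rows, so rows that do not move let the fingers close. It gives the time, the measured TCP pose, the force, the opening and the grip force at its end, in the units of the state.
- bot.get_obs(): the state, without advancing time (a new reading comes with each control period).
- bot.capture(name): name is "side" or "top"; returns a dict with "img" (400x640x3 uint8, blue, green, red), "range_z" (400x640 float32, mm along the optical axis (not along the pixel's ray), 0 where there is no reading), "fx", "fy", "cx", "cy" (pixels), "world_from_camera" (4x4, takes a point from camera to world coordinates). Camera axes: x right, y down, z forward; pixel columns grow to the right and rows downward; lengths in mm; the calibration is good to about 2 mm. A picture is of the moment at which its call begins.
- bot.close_job(): hands the job in; it is judged then, once.
Trained networks look in a picture, given as the dict that the camera call returned (one of the last four; its "shot" number tells which), for a name from the list of things; names that differ only in an ending like _2 or _b are one class to them, and where a whole thing is asked for, a point or a joint stands for the part that bears it (a point fixed in the world has none). Each returns a list of dicts, best first, with "p" (0 to 1); they miss things now and then, are a little off and sometimes report something else, mostly with a low value. They report only what shows in the picture. A call takes as long as a camera call.
- bot.cut_out(picture, thing): "pixels" (400x640 bool, what is visible of it) and "point" ([column, row] in pixels, amid what is visible of it).
The state is a dict: "time": time; "joint_positions": joint angles; "dq": joint speeds; "tau": joint torques, N m; "tool_pos": TCP position; "tcp_rot": TCP orientation; "contact_force": force on the tool from outside, world axes, zero at the start; "moment": the same for the moment, N m; "grip_width": finger opening in mm; "finger_force": force on a finger pad.
Only numpy, scipy, OpenCV 4.12 (cv2) and the standard library are available. Lean on these libraries where they do the work, as an engineer would, in place of code of your own. Each camera call takes 0.05 s, during which the arm holds its last target. There are 200 camera calls.

### The job

Get the boot-drying stand ready for tall boots: one at a time, stand the two cedar plugs all the way down in the bores of its base, the thick plug in the wide bore and the slim plug in the narrow one. Then squeeze the release button in the side of the mast's black grip, pull the mast straight up past its first stop to the second stop, where it is fully out, and finish there still gripping it with the button squeezed in - do not let go. Leave the bowl of coins, the button organizer and the boot jack where they are.

Things in the scene. Friction and masses are not known exactly. Their poses are not given: they have to be found in the camera images.
- stand: Boot-drying stand, fixed to the counter. Grey base 86 (own x) x 290 (own y) x 40 mm high, origin at the centre of its underside, z up. At its middle stands an upright aluminium tube (24 mm diameter, top 145 mm above the counter) in which the telescoping mast slides; a bore in the base's top on either side of it.
- wide_bore (a point): Centre of the mouth of the wide bore, in the top of the base (40 mm above the counter), 100 mm from the mast along the stand's own +y. Upright bore of 42 mm diameter, 30 mm deep, flat bottom.
- narrow_bore (a point): Centre of the mouth of the narrow bore, in the top of the base (40 mm above the counter), 100 mm from the mast along the stand's own -y. Upright bore of 30 mm diameter, 30 mm deep, flat bottom.
- thick_plug: Thick cedar plug, a loose upright cylinder of 38 mm diameter, 80 mm tall, with a chamfered foot, about 55 g; origin at the centre of its underside. Starts standing on the counter.
- slim_plug: Slim cedar plug, a loose upright cylinder of 26 mm diameter, 80 mm tall, with a chamfered foot, about 30 g; origin at the centre of its underside. Starts standing on the counter.
- grip: Black grip on top of the mast, going up with it: 36 (own x) x 64 (own y) x 38 mm high, axes as the stand's; origin at the centre of its underside, 150 mm above the counter when down. The button stands 8 mm proud on its +x side (44 mm together). Pinched from above along own x, one finger on the button and one on the plain -x side, it is held and the button pressed.
- grip_center (a point): Centre of the grip block, 19 mm above its underside, on the mast's axis.
- button_face (a point): Centre of the outer face of the release button (28 mm wide along own y, 26 mm high), 26 mm from the mast's axis along own +x when not pressed, 19 mm above the grip's underside.
- button (a joint): Release button: 0 = out, 0.006 (m) = fully pressed into the grip. Springs out when let go; fully down takes about 6 N. While it is out its pin locks the mast in a stop and pulling does nothing; pressed more than about 3 mm it frees the mast.
- mast (a joint): How far the mast is pulled up (m): 0 = down (locked), 0.050 = first stop, 0.100 = second stop, where it is fully out and comes up against its end (0.101). With the button pressed it runs freely past the first stop (about 1 N of friction, 250 g weight) and sinks back if let go before a stop; with the button let go, the pin snaps into the stop that it meets.
- bowl: Bystander: tan ceramic bowl of coins, 136 mm across, 50 mm high; origin under its centre.
- organizer: Bystander: green plastic button organizer with eight small flip-top lids, 170 x 100 x 34 mm; origin under its centre.
- boot_jack: Bystander: black plastic boot jack with a V-shaped mouth, about 290 (own y) x 110 x 36 mm, lying to the left of the stand; origin under its middle.

How it is judged (in metres and radians):
On the way, in this order (a step that is already met when the one before it is completed fails the run):
1. both plugs stand all the way down in their own bores, let go, with the mast still down (z of thick_plug in the frame of wide_bore below -0.026 m and horizontal distance between thick_plug and wide_bore below 0.006 m and z of slim_plug in the frame of narrow_bore below -0.026 m and horizontal distance between slim_plug and narrow_bore below 0.006 m and angle between each of thick_plug, slim_plug's own z axis and vertical below 0.15 rad and contact force between each of thick_plug, slim_plug and the fingers below 0.1 N and value of joint mast below 0.01 m), for 0.1 s.
2. the button is squeezed in and the mast starts up, past its first stop (value of joint mast above 0.055 m and value of joint button above 0.002 m).
3. the mast is at its second stop, held by the grip (value of joint mast above 0.096 m and contact force between grip and the fingers above 3 N), for 0.2 s.
At the end, for the whole second after the job is handed in: The mast is up at its second stop (within 4 mm of 100 mm), the fingers grip it (over 3 N) with the button pressed in (over 4 mm), so that the hand and not the latch holds it; each plug stands in its own bore, within 4 mm of the bottom, within 6 mm of the bore's axis and upright within 0.15 rad (all of step 3 and value of joint button above 0.004 m and z of thick_plug in the frame of wide_bore below -0.026 m and horizontal distance between thick_plug and wide_bore below 0.006 m and z of slim_plug in the frame of narrow_bore below -0.026 m and horizontal distance between slim_plug and narrow_bore below 0.006 m and angle between each of thick_plug, slim_plug's own z axis and vertical below 0.15 rad); the arm keeps its last pose, push and grip.
It fails at once if a bystander (bowl, organizer or boot jack) is shifted by more than 20 mm (distance of any of bowl, organizer, boot_jack from where it was at the start of the episode above 0.02 m).
It also fails if it takes over 67 s, if anything falls off the work surface, if the arm or the gripper's body presses on something with over 40 N, if the wrist force passes 120 N, or if a joint passes its speed limit or range.

## Working session

There is one attempt and no reset: what is moved stays moved. The work goes in short steps, Python scripts to look and compute and a tool call to move; the robot and the scene stay as the last step left them, time stands still between calls to the robot, and variables do not carry over. Pictures are saved under pics/ and viewed, at most 10 in all, crops included, and the job is handed in when it is done.

Besides the shell and the picture viewer there is one more tool, called as name(argument=value, ...) on one line, values as JSON. apply_moves: Moves the arm, as the interface text tells. Its arguments: {"type":"object","properties":{"motion":{"type":"string"},"fingers":{"type":"number"}},"required":["motion"]}

```bash
mkdir -p pics; ls; cat > h.py <<'E'
import numpy as np, cv2
from plant import bot
def pts(c,m):
    r,cc=np.nonzero(m&(c["range_z"]>0)); z=c["range_z"][r,cc]
    P=np.c_[(cc-c["cx"])*z/c["fx"],(r-c["cy"])*z/c["fy"],z,np.ones(len(z))]
    return (P@np.array(c["world_from_camera"]).T)[:,:3]
E
python3 - <<'E'
from h import *
o=bot.get_obs(); print(o)
ims=[]
for n in("top","side"):
    c=bot.capture(n); ims.append(c["img"])
    print(n,np.round(c["world_from_camera"],2).tolist(),c["fx"])
    for t in("stand","thick_plug","slim_plug","grip","button","bowl","organizer","boot_jack","wide_bore","narrow_bore"):
        for d in bot.cut_out(c,t)[:2]:
            P=pts(c,d["pixels"])
            if len(P)<5: continue
            print(n,t,round(d["p"],2),np.round(d["point"]),len(P),"med",np.median(P,0).round(),"lo",np.percentile(P,3,axis=0).round(),"hi",np.percentile(P,97,axis=0).round())
    cv2.imwrite(f"pics/{n}0.png",c["img"])
E
```

```text
pics
{'time': 0.0, 'joint_positions': array([-1.35602070e+00,  3.42717949e-01,  1.52503063e+00, -9.17010115e-06,
        1.27543193e+00, -1.45983189e-01]), 'dq': array([-0.00108063,  0.0011333 , -0.0010202 ,  0.00045454,  0.00239592,
       -0.00149045]), 'tau': array([-1.19173277e-03, -4.31240630e+01, -2.44215703e+01,  7.17602740e-02,
        5.60344441e-02, -1.05153895e-04]), 'tool_pos': array([ 185.2516832 , -490.77583396,  226.04270998]), 'tcp_rot': array([-3.14002041e+00, -2.22302256e-04,  3.60761313e-01]), 'contact_force': array([0.02913533, 1.25567439, 0.91468407]), 'moment': array([0.00047837, 0.01444853, 0.02594802]), 'finger_force': 0.0, 'grip_width': 91.57724364991753}
top [[0.02, -1.0, 0.08, 451.06], [-1.0, -0.02, 0.03, -9.14], [-0.03, -0.08, -1.0, 1073.72], [0.0, 0.0, 0.0, 1.0]] 378.5151673325858
top stand 0.98 [314. 177.] 3499 med [613.  34.  40.] lo [576. -98.   9.] hi [659. 174. 189.]
top stand 0.22 [196. 251.] 1857 med [405. 365.  28.] lo [349. 303.   8.] hi [463. 416.  51.]
top thick_plug 0.69 [280. 245.] 200 med [436. 119.  80.] lo [418. 105.  14.] hi [452. 137.  8
[... 1299 characters left out ...]
i [ 471. -150.   83.]
side grip 0.9 [281. 184.] 329 med [612.  50. 186.] lo [598.  15. 161.] hi [637.  70. 191.]
side grip 0.4 [296. 327.] 2280 med [408. 350.  29.] lo [346. 296.   7.] hi [463. 411.  52.]
side bowl 0.96 [298. 329.] 2247 med [407. 350.  29.] lo [346. 296.   8.] hi [462. 410.  52.]
side organizer 0.59 [371. 149.] 1002 med [ 467. -362.   34.] lo [ 389. -421.   10.] hi [ 547. -322.   39.]
side boot_jack 0.84 [196. 309.] 3917 med [672. 416.  36.] lo [624. 255.  23.] hi [734. 522.  39.]
side wide_bore 0.55 [284. 214.] 2862 med [609.  57.  41.] lo [573. -97.   3.] hi [657. 182. 188.]
side narrow_bore 0.74 [282. 213.] 2808 med [608.  58.  41.] lo [573. -97.   6.] hi [655. 182. 188.]
```

```bash
python3 - <<'E'
from h import *
out=[]
for n in("top","side"):
    c=bot.capture(n)
    P=pts(c,np.ones((400,640),bool))
    for nm,x,y in(("thick",434,121),("slim",464,-160)):
        s=(np.hypot(P[:,0]-x,P[:,1]-y)<30)&(P[:,2]>76)&(P[:,2]<90); Q=P[s]
        ce,r=cv2.minEnclosingCircle(Q[:,:2].astype(np.float32)); print(n,nm,s.sum(),Q.mean(0).round(1),np.round(ce,1),round(r,1))
    reg=(abs(P[:,0]-615)<75)&(abs(P[:,1]-37)<170)
    Q=P[reg&(abs(P[:,2]-40)<6)]; print(n,"base",cv2.minAreaRect(Q[:,:2].astype(np.float32)))
    Q=P[reg&(P[:,2]>181)&(P[:,2]<200)]; print(n,"grip",cv2.minAreaRect(Q[:,:2].astype(np.float32)),Q[:,2].mean())
    Q=P[reg&(P[:,2]>160)&(P[:,2]<180)]; print(n,"gripside",len(Q),Q.mean(0))
    s=reg&(P[:,2]<30)&(P[:,2]>5); 
    for sy in(1,-1):
        Q=P[s&(np.hypot(P[:,0]-615+sy*18*0,P[:,1]-37-sy*97)<35)]; print(" holes",sy,len(Q),Q.mean(0).round(1) if len(Q) else'')
    u0,u1,v0,v1=(230,420,110,270) if n=="top" else (200,390,130,290)
    out.append(cv2.resize(c["img"][v0:v1,u0:u1],None,fx=2.1*2,fy=2.1*2,interpolation=cv2.INTER_CUBIC)[:,:798])
    out[-1]=cv2.resize(out[-1],(400,340))
cv2.imwrite("pics/a.png",np.hstack(out))
E
```

```text
top thick 162 [435.2 122.8  80.2] [435.  122.8] 18.8
top slim 77 [ 463.6 -161.8   80.4] [ 463.5 -162. ] 12.6
top base ((619.396484375, 39.17048645019531), (87.04161834716797, 289.6100158691406), 0.3909379541873932)
top grip ((622.620361328125, 39.17253112792969), (43.89387130737305, 62.24013137817383), 1.1626060009002686) 187.39207883055047
top gripside 37 [603.33332797  38.3185914  171.87903321]
 holes 1 162 [622.  141.9  12.3]
 holes -1 84 [624.  -62.2  12. ]
side thick 126 [432.1 122.4  80.5] [432.5 120.7] 19.7
side slim 42 [ 461.1 -162.1   80.7] [ 461.9 -163.5] 13.7
side base ((616.12646484375, 37.314842224121094), (89.1668701171875, 294.711181640625), 0.8178164958953857)
side grip ((619.542236328125, 39.5848274230957), (44.483177185058594, 61.49830627441406), 1.114129662513733) 187.6475020420233
side gripside 93 [607.53378512  53.06981915 169.82851699]
 holes 1 97 [624.2 126.4  15.7]
 holes -1 32 [624.3 -74.5  19.7]
```

View pics/top0.png

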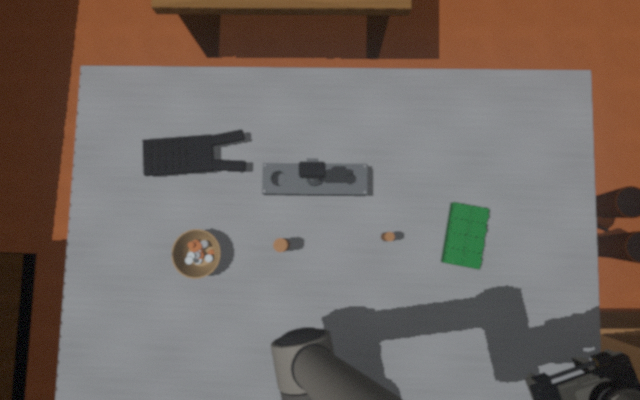

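View pics/a.png

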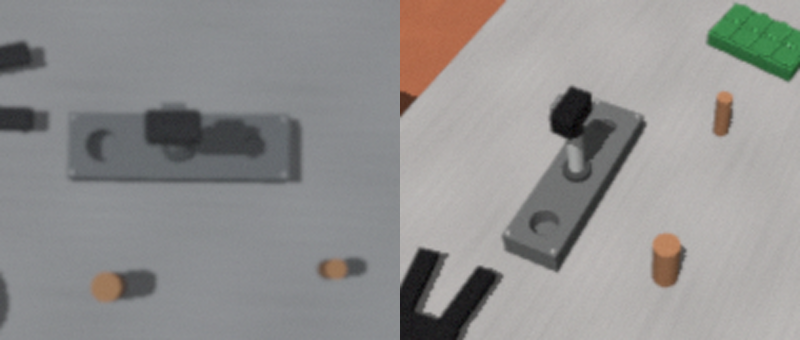

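The top view shows the stand centred near (314,178), with the wide bore on its left (+y) side and the button facing away (+x). The thick plug is at (280,245) and the slim plug at (389,237). I'll turn the tool so it closes along world x.

apply_moves(motion="0 0 0 -10; 0 0 0 -10; 0 0 0 -10; 0 0 0 -10; 0 0 0 -10; 0 0 0 -10; 0 0 0 -10.6; 0 0 0 0", fingers=1)

```text
time: 2.2
tool_pos: [185.4, -491.2, 226.7]
tcp_rot: [3.142, 0.0, 1.591]
contact_force: [0.5, -0.0, -0.4]
grip_width: 91.9
finger_force: 0.0
```

apply_moves(motion="0.04 0.045 0 0; 0.04 0.045 0 0; 0.04 0.045 0 0; 0.04 0.045 0 0; 0.04 0.04 0 0; 0.05 0.04 0 0; 0.05 0 0 0; 0.05 0 0 0")

```text
time: 3.2
tool_pos: [436.7, -135.0, 226.5]
tcp_rot: [-3.142, -0.0, 1.589]
contact_force: [0.1, -0.3, 0.4]
grip_width: 91.4
finger_force: 0.0
```

apply_moves(motion="0.05 0 0 0; 0.05 0 0 0; 0.05 0 0 0; 0.05 0 0 0; 0.04 0 0.02 0; 0.0187 0.0006 0.03 0; 0 0 0.03 0; 0 0 0 0")

```text
time: 4.2
tool_pos: [430.0, 122.0, 145.2]
tcp_rot: [-3.137, 0.001, 1.59]
contact_force: [-0.4, 0.1, 0.4]
grip_width: 91.7
finger_force: 0.0
```

apply_moves(motion="0 0.0035 0.025 0; 0 0 0.025 0; 0 0 0.025 0; 0 0 0.025 0; 0 0 0 0; 0 0 0 0")

```text
time: 4.95
tool_pos: [436.1, 121.9, 48.1]
tcp_rot: [3.139, -0.0, 1.592]
contact_force: [0.5, -0.5, 0.3]
grip_width: 91.8
finger_force: 0.0
```

apply_moves(motion="0 0 0 0; 0 0 0 0; 0 0 0 0; 0 0 0 0; 0 0 0 0; 0 0 0 0; 0 0 0 0; 0 0 0 0", fingers=-1)

```text
time: 5.95
tool_pos: [434.9, 122.0, 46.6]
tcp_rot: [-3.141, 0.0, 1.593]
contact_force: [-0.5, 0.6, -0.2]
grip_width: 37.8
finger_force: 29.9
```

apply_moves(motion="0 0 -0.02 0; 0 0 -0.03 0; 0 0.02 -0.03 0; 0.003 0.04 0 0; 0.0045 0.05 0 0; 0.003 0.045 0 0; 0.002 0.0268 0 0; 0 0 0 0")

```text
time: 6.95
tool_pos: [617.4, 138.4, 125.8]
tcp_rot: [-3.141, 0.0, 1.593]
contact_force: [-0.1, 0.4, -1.1]
grip_width: 37.3
finger_force: 29.9
```

```bash
python3 - <<'E'
from h import *
o=bot.get_obs(); print(o["tool_pos"],o["tcp_rot"],o["grip_width"])
out=[]
for n in("top","side"):
    c=bot.capture(n)
    P=pts(c,np.ones((400,640),bool))
    for d in bot.cut_out(c,"thick_plug")[:1]:
        Q=pts(c,d["pixels"]); print(n,d["p"],d["point"],len(Q),np.median(Q,0))
    reg=(abs(P[:,0]-617)<75)&(abs(P[:,1]-37)<170)
    Q=P[reg&(abs(P[:,2]-40)<3)]; print(n,"base",cv2.minAreaRect(Q[:,:2].astype(np.float32)))
    u0,u1,v0,v1=(230,420,110,270) if n=="top" else (200,390,130,290)
    out.append(cv2.resize(c["img"][v0:v1,u0:u1],(400,337),interpolation=cv2.INTER_CUBIC))
cv2.imwrite("pics/b.png",np.hstack(out))
E
```

```text
[617.40392593 138.42258419 125.76724203] [-3.14133932e+00  1.50056544e-04  1.59270449e+00] 37.29932888679438
top base ((619.0911865234375, 12.247337341308594), (86.81394958496094, 235.4137420654297), 0.7927497625350952)
side 0.75 [262.5, 224.2] 222 [606.71736697 153.00677615 122.75302279]
side base ((616.1842651367188, 37.06983947753906), (88.1124267578125, 293.4871520996094), 0.514686107635498)
```

View pics/b.png

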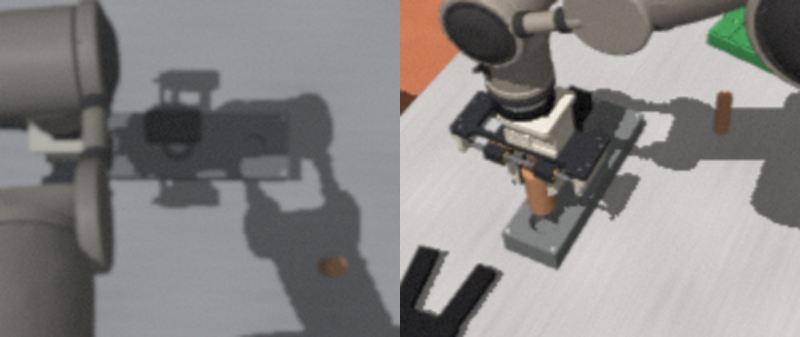

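```bash
cat >> h.py <<'E'
from scipy.optimize import least_squares
def cyl(c,thing,R):
    d=bot.cut_out(c,thing)[0]; m=cv2.erode(d["pixels"].astype(np.uint8),np.ones((3,3)))>0
    Q=pts(c,m); zt=np.percentile(Q[:,2],98); s=Q[Q[:,2]<zt-6]
    f=least_squares(lambda p:np.hypot(s[:,0]-p[0],s[:,1]-p[1])-R,np.median(s,0)[:2]-0+np.array([5,-15]),loss="soft_l1")
    return f.x.round(1),len(s),round(float(np.sqrt(np.mean(f.fun**2))),2),Q[:,2].min().round(),zt.round()
E
python3 - <<'E'
from h import *
c=bot.capture("side")
print("thick held",cyl(c,"thick_plug",19)); print("slim",cyl(c,"slim_plug",13))
P=pts(c,np.ones((400,640),bool))
Q=P[(abs(P[:,0]-617)<75)&(abs(P[:,1]-37)<170)&(abs(P[:,2]-40)<2)]
for nm,ax,ot in(("x",0,1),("y",1,0)):
    pass
# edges: robust line fits of extreme x as function of y
e=[]
for y in range(-90,170,8):
    q=Q[abs(Q[:,1]-y)<4]
    if len(q)>10: e.append((y,q[:,0].min(),q[:,0].max()))
e=np.array(e); 
for k in(1,2):
    p=np.polyfit(e[:,0],e[:,k],1); r=e[:,k]-np.polyval(p,e[:,0]); g=abs(r)<2.5; p=np.polyfit(e[g,0],e[g,k],1); print(np.degrees(-p[0]),np.polyval(p,[137,37,-63]))
E
```

```text
thick held (array([614.4, 137.5]), 137, 0.99, np.float64(88.0), np.float64(162.0))
slim (array([ 461.8, -164.5]), 67, 1.77, np.float64(13.0), np.float64(83.0))
0.31337486924478564 [573.52168863 574.06863096 574.61557328]Traceback (most recent call last):
  File "<stdin>", line 15, in <module>
    raise TypeError("expected non-empty vector for x")
TypeError: expected non-empty vector for x
```

The side view shows the held plug at (262,224), right over the wide bore and within about 1 mm. I'll lower it.

apply_moves(motion="0 0.0005 0.02 0; 0 0 0.015 0; 0 0 0.008 0; 0 0 0.005 0; 0 0 0.005 0; 0 0 0.005 0; 0 0 0 0")

```text
time: 8.18
tool_pos: [616.8, 138.5, 68.4]
tcp_rot: [-3.141, 0.0, 1.593]
contact_force: [-0.7, 0.0, 0.3]
grip_width: 37.8
finger_force: 29.9
```

apply_moves(motion="0 0 0.004 0; 0 0 0.004 0; 0 0 0.003 0; 0 0 0.001 0; 0 0 0 0")

```text
time: 8.8
tool_pos: [617.0, 138.5, 56.7]
tcp_rot: [3.141, 0.0, 1.593]
contact_force: [0.6, 0.5, -0.8]
grip_width: 37.6
finger_force: 29.9
```

apply_moves(motion="0 0 0 0; 0 0 0 0; 0 0 0 0; 0 0 0 0; 0 0 0 0; 0 0 0 0", fingers=1)

```text
time: 9.55
tool_pos: [616.9, 138.5, 56.7]
tcp_rot: [-3.142, 0.0, 1.593]
contact_force: [0.8, -0.1, -0.8]
grip_width: 90.4
finger_force: 0.0
```

apply_moves(motion="0 0 -0.03 0; 0 0 -0.04 0; 0 0 -0.04 0; 0 -0.05 0 0; 0 -0.06 0 0; -0.02 -0.0508 0 0; -0.05 0 0 0; -0.05 0 0 0")

```text
time: 10.55
tool_pos: [458.5, 14.2, 167.3]
tcp_rot: [3.14, 0.0, 1.595]
contact_force: [0.5, -0.6, 0.1]
grip_width: 91.4
finger_force: 0.0
```

apply_moves(motion="-0.05 0 0 0; -0.05 0 0 0; -0.05 0 0 0; -0.0278 0 0 0; 0 0 0.02 0; 0 0 0 0")

```text
time: 11.3
tool_pos: [461.8, -162.7, 145.8]
tcp_rot: [-3.139, -0.001, 1.592]
contact_force: [0.4, -0.7, 0.1]
grip_width: 91.7
finger_force: 0.0
```

```bash
python3 - <<'E'
from h import *
print(bot.get_obs()["tool_pos"])
for n in ("side","top"):
    c=bot.capture(n)
    for t,R in(("thick_plug",19),("slim_plug",13)):
        d=bot.cut_out(c,t)
        if d: Q=pts(c,d[0]["pixels"]); print(n,t,round(d[0]["p"],2),len(Q),Q.max(0).round(1),Q[Q[:,2]>Q[:,2].max()-5].mean(0).round(1), cyl(c,t,R))
E
```

```text
[ 461.84539055 -162.67352047  145.75147206]
side thick_plug 0.74 242 [636.4 157.9  94.9] [614.1 139.2  91.6] (array([616.1, 137.6]), 94, 2.02, np.float64(43.0), np.float64(94.0))
side slim_plug 0.62 165 [ 490.4 -149.2   85.1] [ 463.4 -162.7   81.8] (array([ 462.4, -164.5]), 80, 1.47, np.float64(9.0), np.float64(83.0))
top thick_plug 0.62 198 [633.8 157.6  95.2] [616.5 138.3  91.7] (array([593.7, 114.6]), 31, 8.57, np.float64(51.0), np.float64(94.0))
top slim_plug 0.69 460 [677.8  70.2 192.5] [618.8  38.5 189.1] (array([618.2,  35.9]), 58, 9.04, np.float64(179.0), np.float64(192.0))
```

Thick plug is seated, with its top at about 90 mm. Next I'll grasp the slim one.

apply_moves(motion="0 0 0.025 0; 0 0 0.025 0; 0 0 0.025 0; 0 0 0.025 0; 0 0 0 0; 0 0 0 0")

```text
time: 12.55
tool_pos: [463.3, -163.0, 47.5]
tcp_rot: [3.141, 0.001, 1.593]
contact_force: [-0.2, -1.1, 0.1]
grip_width: 91.6
finger_force: 0.0
```

apply_moves(motion="0 0 0 0; 0 0 0 0; 0 0 0 0; 0 0 0 0; 0 0 0 0; 0 0 0 0; 0 0 0 0; 0 0 0 0", fingers=-1)

```text
time: 13.55
tool_pos: [462.8, -162.8, 46.7]
tcp_rot: [-3.142, 0.0, 1.593]
contact_force: [0.7, 0.1, -0.3]
grip_width: 25.3
finger_force: 30.0
```

apply_moves(motion="0 0 -0.02 0; 0 0 -0.03 0; 0 0.04 -0.03 0; 0.01 0.05 0 0; 0.03 0.05 0 0; 0.03 0.0189 0 0; 0.0277 0 0 0; 0 0 0 0")

```text
time: 14.55
tool_pos: [619.3, -59.6, 126.2]
tcp_rot: [-3.14, -0.0, 1.596]
contact_force: [0.0, -0.4, -0.3]
grip_width: 25.2
finger_force: 30.0
```

```bash
python3 - <<'E'
from h import *
print(bot.get_obs()["tool_pos"])
for n in ("side",):
    c=bot.capture(n)
    for d in bot.cut_out(c,"slim_plug")[:2]: Q=pts(c,d["pixels"]); print(d["p"],d["point"],np.median(Q,0).round(1),len(Q))
    print(cyl(c,"slim_plug",13))
    P=pts(c,np.ones((400,640),bool))
    h=(np.hypot(P[:,0]-618,P[:,1]+62)<25)&(P[:,2]<36)&(P[:,2]>0); print(h.sum(),P[h].mean(0) if h.any() else '')
    cv2.imwrite("pics/c.png",cv2.resize(c["img"][110:270,220:410],(760,600)[:2],interpolation=cv2.INTER_CUBIC))
E
```

```text
[619.26053925 -59.59652651 126.23205703]Traceback (most recent call last):
  File "<stdin>", line 6, in <module>
  File "h.py", line 9, in cyl
    d=bot.cut_out(c,thing)[0]; m=cv2.erode(d["pixels"].astype(np.uint8),np.ones((3,3)))>0
      ~~~~~~~~~~~~~~~~~~~~^^^
IndexError: list index out of range
```

apply_moves(motion="0 0 0.01 0; 0 0 0.01 0; 0 0 0 0")

```text
time: 15.08
tool_pos: [618.6, -61.9, 105.2]
tcp_rot: [-3.139, -0.001, 1.592]
contact_force: [-0.8, 0.4, 0.3]
grip_width: 25.4
finger_force: 30.0
```

```bash
python3 - <<'E'
from h import *
print(bot.get_obs()["tool_pos"])
a=bot.capture("side")["img"][90:290,220:420]; b=bot.capture("top")["img"][90:290,260:460]
cv2.imwrite("pics/c.png",cv2.resize(np.hstack([a,b]),(800,400),interpolation=cv2.INTER_CUBIC))
E
```

```text
[618.56312273 -61.89745435 105.19749298]
```

View pics/c.png

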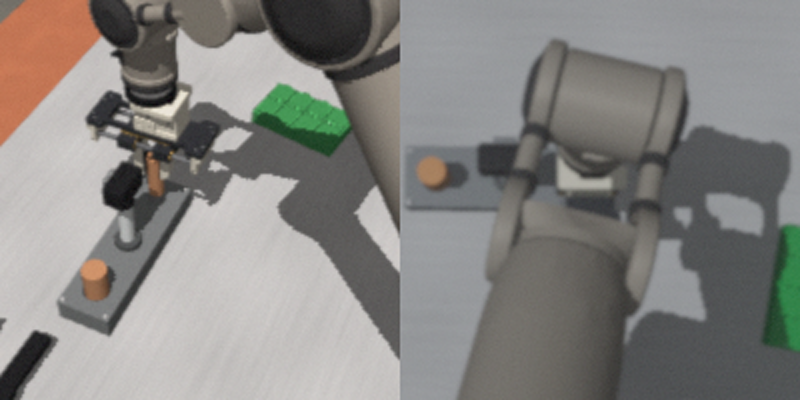

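The thick plug sits in its bore (left image, 95,280), and the slim plug hangs over the narrow bore (155,175). Lowering gently.

apply_moves(motion="0 0.0005 0.01 0; 0 0 0.006 0; 0 0 0.004 0; 0 0 0.003 0; 0 0 0.003 0; 0 0 0 0; 0 0 0 0")

```text
time: 16.05
tool_pos: [620.1, -61.6, 80.9]
tcp_rot: [3.141, 0.0, 1.593]
contact_force: [0.6, -0.2, -0.0]
grip_width: 25.1
finger_force: 30.0
```

apply_moves(motion="0 0 0.005 0; 0 0 0.005 0; 0 0 0.005 0; 0 0 0.004 0; 0 0 0.003 0; 0 0 0.0015 0; 0 0 0 0; 0 0 0 0")

```text
time: 17.05
tool_pos: [620.1, -61.6, 57.4]
tcp_rot: [3.141, 0.0, 1.593]
contact_force: [-0.2, -0.1, -0.1]
grip_width: 25.5
finger_force: 30.0
```

apply_moves(motion="0 0 0.0005 0; 0 0 0 0; 0 0 0 0; 0 0 0 0; 0 0 0 0; 0 0 0 0; 0 0 0 0", fingers=1)

```text
time: 17.92
tool_pos: [620.0, -61.6, 56.7]
tcp_rot: [-3.142, 0.0, 1.593]
contact_force: [-0.2, 0.0, 0.5]
grip_width: 89.8
finger_force: 0.0
```

apply_moves(motion="0 0 -0.03 0; 0 0 -0.04 0; 0 0 -0.05 0; 0 0 -0.05 0; 0 0 -0.04 0; 0 0 0 0; 0 0 0 0")

```text
time: 18.8
tool_pos: [619.5, -61.4, 265.9]
tcp_rot: [-3.14, -0.0, 1.593]
contact_force: [-0.9, 0.3, 0.3]
grip_width: 91.4
finger_force: 0.0
```

```bash
python3 - <<'E'
from h import *
print(bot.get_obs()["tool_pos"])
for n in ("side","top"):
    c=bot.capture(n)
    for t,x,y in(("thick",616,138),("slim",619,-62)):
        P=pts(c,np.ones((400,640),bool)); Q=P[(np.hypot(P[:,0]-x,P[:,1]-y)<26)&(P[:,2]>83)&(P[:,2]<110)]
        print(n,t,len(Q),Q.mean(0).round(1) if len(Q) else '')
    Q=P[(abs(P[:,0]-620)<45)&(abs(P[:,1]-38)<45)&(P[:,2]>184)&(P[:,2]<196)]
    print(n,"grip",len(Q),cv2.minAreaRect(Q[:,:2].astype(np.float32)) if len(Q)>9 else '')
E
```

```text
[619.54561956 -61.43930321 265.87486838]
side thick 128 [614.2 139.9  89.9]
side slim 49 [618.4 -60.7  89.7]
side grip 211 ((617.5557250976562, 38.83668899536133), (39.214168548583984, 65.12316131591797), 1.207556962966919)
top thick 165 [617.3 139.3  90.3]
top slim 0 
top grip 134 ((620.485107421875, 55.598419189453125), (36.55113983154297, 28.86469268798828), 1.453423023223877)
```

apply_moves(motion="0.03 0.001 0 0; 0.04 0.0013 0 0; 0.03 0 0 0; 0 0 0.03 0; 0 0 0.03 0; 0 0 0.03 0; 0 0 0.024 0; 0 0 0 0")

```text
time: 19.9
tool_pos: [618.2, 38.6, 149.6]
tcp_rot: [-3.135, -0.0, 1.593]
contact_force: [0.3, 0.3, 0.5]
grip_width: 92.0
finger_force: 0.0
```

apply_moves(motion="0 0 0 0; 0 0 0 0")

```text
time: 20.15
tool_pos: [620.7, 38.4, 153.9]
tcp_rot: [3.14, 0.0, 1.593]
contact_force: [-1.1, -0.5, 0.4]
grip_width: 91.9
finger_force: 0.0
```

apply_moves(motion="0 0 0.002 0; 0 0 0 0; 0 0 0 0; 0 0 0 0; 0 0 0 0; 0 0 0 0; 0 0 0 0; 0 0 0 0", fingers=-1)

```text
time: 21.15
tool_pos: [618.5, 38.5, 150.7]
tcp_rot: [-3.138, 0.0, 1.593]
contact_force: [-5.6, -0.2, 2.6]
grip_width: 37.8
finger_force: 30.0
```

Width is 38 mm, so the button is fully in. Pulling up.

apply_moves(motion="0 -0.0005 -0.01 0; 0 0 -0.015 0; 0 0 -0.015 0; 0 0 -0.015 0; 0 0 -0.015 0; 0 0 -0.015 0; 0 0 -0.01 0; 0 0 0 0")

```text
time: 22.15
tool_pos: [618.6, 38.5, 247.5]
tcp_rot: [-3.14, 0.0, 1.593]
contact_force: [-7.3, -0.1, -1.0]
grip_width: 37.6
finger_force: 30.0
```

apply_moves(motion="0 0 -0.003 0; 0 0 -0.002 0; 0 0 0 0; 0 0 0 0; 0 0 0 0")

```text
time: 22.78
tool_pos: [618.5, 38.5, 251.7]
tcp_rot: [-3.14, 0.0, 1.593]
contact_force: [-5.9, 0.7, -2.1]
grip_width: 37.4
finger_force: 30.0
```

apply_moves(motion="0 0 -0.001 0; 0 0 0 0; 0 0 0 0")

```text
time: 23.15
tool_pos: [618.5, 38.5, 251.8]
tcp_rot: [-3.139, 0.0, 1.593]
contact_force: [-6.2, 0.1, -6.1]
grip_width: 37.6
finger_force: 30.0
```

```bash
python3 - <<'E'
from h import *
o=bot.get_obs(); print(o["tool_pos"],o["contact_force"])
for n in ("side","top"):
    c=bot.capture(n); P=pts(c,np.ones((400,640),bool))
    for t,x,y in(("thick",616,138),("slim",619,-62)):
        Q=P[(np.hypot(P[:,0]-x,P[:,1]-y)<26)&(P[:,2]>83)&(P[:,2]<110)]
        print(n,t,len(Q),Q.mean(0).round(1) if len(Q) else '')
    if n=="side":
        d=bot.cut_out(c,"grip")
        if d: Q=pts(c,d[0]["pixels"]); print(d[0]["p"],np.percentile(Q,[3,97],axis=0).round())
        cv2.imwrite("pics/d.png",cv2.resize(c["img"][90:290,200:420],(770,600)))
E
```

```text
[618.5172637   38.48448967 251.75402708] [-6.15684295  0.06339858 -6.13136735]
side thick 122 [614.6 139.6  90.3]
side slim 49 [618.1 -60.5  89.9]
0.63 [[598.  35. 152.]
 [632.  70. 291.]]
top thick 164 [617.4 139.3  90.2]
top slim 76 [620.9 -61.5  90.1]
```

View pics/d.png

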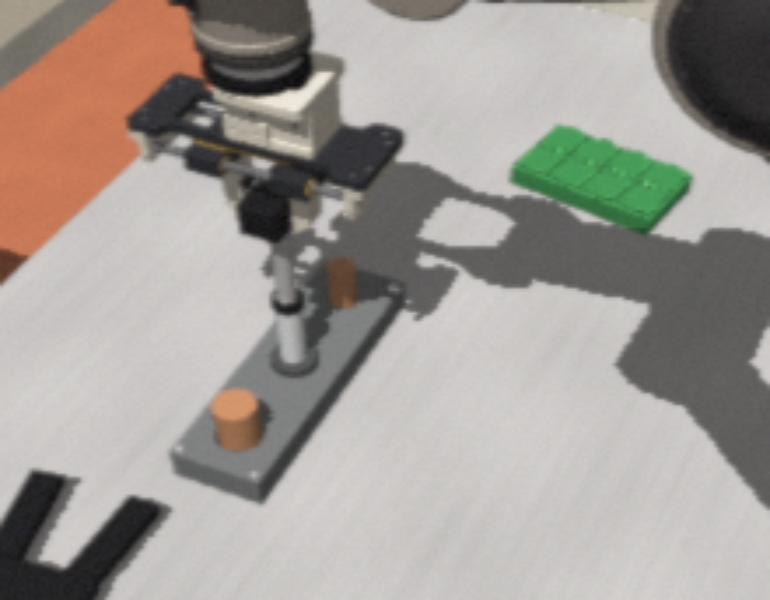

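The picture shows the mast fully out against its end with the grip held at (265,215), and both plugs seated at (237,420) and (342,285). Handing in.

```bash
python3 -c "
from plant import bot
print(bot.close_job())"
```

```text
the job is handed in; nothing more can be done
None
```

I handed the job in with both plugs fully down in their own bores and the mast at its second stop, still gripped with the button squeezed in; the judge returned no verdict.

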